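Show the indicator band to the inspection camera with the sprung mirror

ROBOT

A 7-joint arm with a two-finger parallel gripper is mounted at the origin on the work surface. World frame = base frame: x ahead of the robot, y to its left, z up, the work surface at z = 0. Lengths are in m, angles in degrees, forces in N, time in s.
With the tool pointing down it reaches from about 0.425 to 0.95 m from the base axis. Payload 4.7 kg.
Tool frame: the origin (TCP) lies between the finger pads; the fingertips stand 17 mm ahead of it and the grasp point (between the pads) lies 2 mm behind it (ctrl.nose_length is the distance from the TCP to the fingertips, in m); z points along the fingers, y is the line along which they close (so a half turn about z gives the same grasp; the last joint's range is limited). The gripper opens to 85 mm and grips with 20 to 120 N. Pads are 22 mm wide; open, the fingers measure 114 mm over their backs; the gripper's body (76 mm by 85 mm) begins 54 mm behind the grasp point. The pads swing forward as they close: fully open they stand 13 mm farther back than shut.
Start: joints at [75.292, 26.849, -2.785, 87.806, 1.381, 65.374, -4.715], TCP at [0.152, -0.658, 0.248] pointing down, gripper open.
Joint ranges: [-148.3, 148.3], [-19.14, 114.17], [-79.39, 73.82], [5.75, 140.21], [-59.74, 239.74], [12.07, 113.84], [-152.46, 152.46]. Speed limits (degrees/s): [147.25, 147.25, 180, 180, 180, 180, 180].

INTERFACE

Orientations are given as [roll, pitch, yaw] about the fixed x, y, z axes, in that order (R = Rz(yaw) Ry(pitch) Rx(roll)).
In Python, from plant import ctrl gives the robot as it stands. The module is installed in compiled form; this text tells all that it offers.
- The arm moves only by the tool step_arm, never from a script. Its argument "plan" is a list of rows, each a list of 3 entries, a list of its own where there are three numbers: the turn, a rotation vector about the tool's x, y, z in degrees, then the shift along the tool's x, y, z in mm, then the closure in counts, from 0 (fully open) to 255 (shut). A call has 1 to 5 rows; each row shifts and turns the commanded pose from where the row before left it, along the tool's axes as they then stand; what a row does not reach is not made up. A row lasts 1/8 s, in which the tool goes at most 62.5 mm and 10.7 degrees, less where a joint would pass 70% of its speed; a pose out of reach is approached as far as the arm can. A call with a gripper value outside its range is refused whole. The fingers move at their own pace and stop on an object; "grip_force" is the grip in N (left out, the last holds). Time passes only in rows, so rows that do not move let the fingers close. It gives the time, the measured TCP pose, the force, the opening and the grip force at its end, in the units of the state.
- ctrl.sense(): the state, without advancing time (a new reading comes with each control period).
- ctrl.read_camera(name): name is "scene" or "top" or "wrist"; returns a dict with "image" (384x512x3 uint8, red, green, blue), "fx", "fy", "cx", "cy" (pixels), "world_from_camera" (4x4, takes a point from camera to world coordinates); the wrist camera has in their place "T_tool_cam" (4x4, takes a point from camera to tool coordinates, whose origin is the TCP and whose axes are the flange's). Camera axes: x right, y down, z forward; pixel columns grow to the right and rows downward; lengths in m; the calibration is good to about 2 mm. A picture is of the moment at which its call begins: read the wrist's pose just before it. There is no depth.
- ctrl.close_job(): hands the job in; it is judged then, once.
The state is a dict: "clock": time; "joint_positions": joint angles; "qvel": joint speeds; "tau": joint torques, N m; "tcp_pos": TCP position; "tool_rot": TCP orientation; "force": force on the tool from outside, world axes, zero at the start; "wrist_torque": the same for the moment, N m; "opening": finger opening in m; "grip_force": force on a finger pad.
Only numpy, scipy, OpenCV 4.12 (cv2) and the standard library are available. Lean on these libraries where they do the work, as an engineer would, in place of code of your own. Each camera call takes 0.05 s, during which the arm holds its last target. There are 200 camera calls.

TASK

Stand the sample bottle with the green indicator band upright on the middle of the narrow raised post and let go of it. Then grip the red bar knob on top of the mirror and turn it until the inspection camera, looking into the mirror, sees the green band in line with the middle of the mirror; the mirror springs back if released, so finish with the gripper still holding the knob at that angle. Leave the two other bottles, the beaker and the clamp ring where they are.

Things in the scene. Friction and masses are not known exactly. Their poses are not given: they have to be found in the camera images.
- bottle: Sample bottle to inspect: clear, round, 40 mm diameter up to 56 mm above its foot, red cap of 28 mm diameter up to 85 mm; beige contents, a green band 18 mm high all round. About 0.12 kg, loose, upright on the table in one of three places (two similar bottles take the others). Origin: centre of its underside, z up.
- band (a point): Middle of the green band, on the bottle's axis 35 mm above its underside.
- bottle_blue: Like the sample bottle but with a blue band; leave it alone. Origin: centre of its underside.
- bottle_plain: Like the sample bottle but without a band; leave it alone. Origin: centre of its underside.
- post: Fixed narrow post: round steel foot (76 mm diameter, 12 mm high), thin stem, and a white top disc of 28 mm diameter (narrower than the bottle) whose upper face is level at 55 mm. Post and inspection station may change sides (left or right). Origin: centre of the foot's underside.
- post_top (a point): Centre of the upper face of the post, where the bottle must stand.
- station: Fixed station: aluminium rail 250 x 60 x 12 mm along its x axis, with the mirror on an upright turning axis at the origin and, at the +x end, a black inspection camera (50 mm cube, top 113 mm high) looking along -x at the middle of the mirror. Origin: on the mirror's axis, at table level; x from mirror to camera, z up. Yawed a little.
- lens (a point): Front of the camera's lens, 150 mm from the mirror's axis along the station's x, 90 mm above the table (the height of the mirror's middle and of the band of a bottle on the post).
- mirror: 54 mm square mirror in a 62 mm black frame, middle 90 mm up, turning up to 1.3 rad either way on an upright axis in its face. Origin: on the axis at table level; x: normal of the face, z up. A spring (0.06 N m/rad) returns it to face the camera (x along the station's x). To show a thing to the camera, x must halve the angle (seen from above) between the directions from axis to lens and to that thing.
- knob (a point): Middle of the red bar knob that turns with the mirror, on the turning axis, 150 mm above the table. The bar is 14 mm thick (along the mirror's x), 44 mm long (along the mirror's y) and reaches from 134 to 166 mm above the table; the mirror's frame ends at 121 mm.
- pointer: Thin yellow pointer, 85 mm long, 50 mm above the table under the mirror, geared two to one to it, so that it always points along the camera's line of sight after reflection. Origin: on the turning axis at table level; x points along the pointer (the reflected line of sight), z up. At rest it points at the camera. Too thin and low to be handled: turn the knob instead.
- beaker: Glass beaker, 72 mm wide, 90 mm high; bystander. Origin: centre of its underside.
- clamp: Steel clamp ring, 90 mm diameter, 18 mm high, lying on the table; bystander. Origin: centre of its underside.
Mind the look-alikes: they are no part of the job. What is shaped like the bottle but orange or purple is not meant.

How it is judged:
By the outcome, as a careful person would: the job done as asked, in the order asked, and still so for the second after the job is handed in, while the arm keeps its last pose, push and grip.
It also fails if it takes over 54 s, if anything falls off the work surface, if the arm or the gripper's body presses on something with over 40 N, if the wrist force passes 120 N, or if a joint passes its speed limit or range.

## Working session

There is one attempt and no reset: what is moved stays moved. The work goes in short steps, Python scripts to look and compute and a tool call to move; the robot and the scene stay as the last step left them, time stands still between calls to the robot, and variables do not carry over. Pictures are saved under pics/ and viewed, at most 13 in all, crops included, and the job is handed in when it is done.

Besides the shell and the picture viewer there is one more tool, called after "Emit:" in YAML: its name, and indented under it one key for each argument. step_arm: Moves the arm, as the interface text tells. Its arguments: {"type":"object","properties":{"plan":{"type":"array","items":{"type":"array"}},"grip_force":{"type":"number"}},"required":["plan"]}

```bash
mkdir -p pics
python3 - <<'E'
from plant import ctrl
import cv2,numpy as np
s=ctrl.sense();print(s)
for n in("scene","top"):
    c=ctrl.read_camera(n);cv2.imwrite(f"pics/{n}0.png",c["image"][:,:,::-1]);np.savez(f"{n}0.npz",**c)
    print(n,c["fx"],c["fy"],c["cx"],c["cy"],np.round(c["world_from_camera"],3).tolist())
a=cv2.imread("pics/scene0.png");b=cv2.imread("pics/top0.png")
E
```

```text
{'clock': 0.0, 'joint_positions': array([75.29347615, 26.89641028, -2.78554569, 87.87333524,  1.38098182,
       65.37489452, -4.71581212]), 'qvel': array([ 0.00317984,  0.10857359,  0.04716382, -0.03379714,  0.01652268,
        0.02227601, -0.04432032]), 'tau': array([-2.87390549e-04, -5.10311115e+01, -4.67531523e-02, -2.37708485e+01,
        1.05670662e-02,  7.51550251e-03, -9.07046598e-07]), 'tcp_pos': array([ 0.15232371, -0.65702612,  0.24727487]), 'tool_rot': array([-1.79888986e+02,  3.66064804e-03,  1.30532923e+01]), 'force': array([-0.93165416, -0.38141675, -0.14291711]), 'wrist_torque': array([-0.06253551, -0.02856562, -0.01294384]), 'grip_force': 0.0, 'opening': 0.0853481729191717}
scene 369.4709670872365 369.4709670872365 260.03204154583517 194.56193360345915 [[-0.633, 0.503, -0.589, 1.172], [0.774, 0.423, -0.471, 0.475], [0.012, -0.753, -0.657, 0.748], [0.0, 0.0, 0.0, 1.0]]
top 384.0437098983377 384.0437098983377 255.6127369346705 192.63047365436964 [[-0.002, -0.986, 0.167, 0.426], [-1.0, 0.005, 0.017, -0.005], [-0.018, -0.167, -0.986, 1.136], [0.0, 0.0, 0.0, 1.0]]
```

View pics/scene0.png

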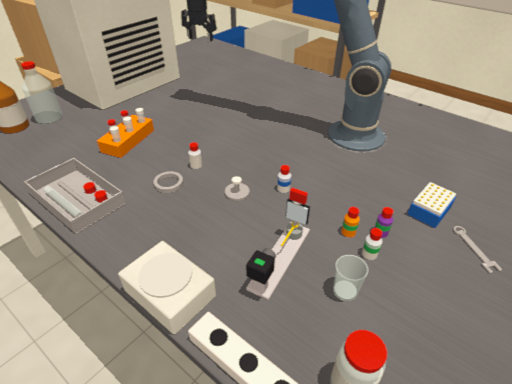

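View pics/top0.png

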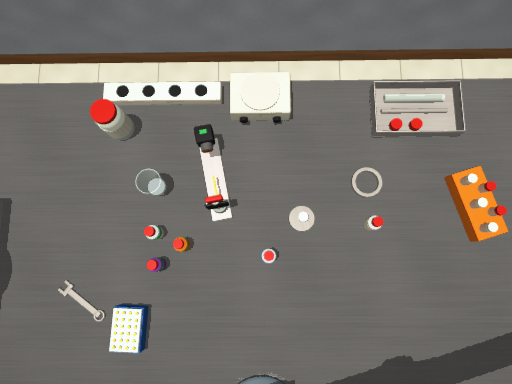

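The scene view shows green-band candidates at (372,243) white body, (350,222) orange and (385,222) purple. The white-bodied one fits, because the orange and purple ones are named look-alikes. The blue-band bottle is at (284,180) and the plain one at (195,157). The post is at (236,186), the mirror and red knob at (298,198), and the camera at (261,265). The top view has the target at about (152,232), the post at (303,217) and the knob at (213,199).

```bash
cat > h.py <<'E'
import numpy as np,cv2
def load(n): return dict(np.load(n+".npz"))
def ray(c,u,v):
    T=c["world_from_camera"];d=T[:3,:3]@[(u-c["cx"])/c["fx"],(v-c["cy"])/c["fy"],1];return T[:3,3],d/np.linalg.norm(d)
def plane(c,u,v,z):
    o,d=ray(c,u,v);return o+d*(z-o[2])/d[2]
def proj(c,p):
    T=c["world_from_camera"];q=T[:3,:3].T@(np.array(p)-T[:3,3]);return c["cx"]+c["fx"]*q[0]/q[2],c["cy"]+c["fy"]*q[1]/q[2]
def blobs(c,lo,hi,box,amin=5):
    u0,v0,u1,v1=box;h=cv2.cvtColor(c["image"],cv2.COLOR_RGB2HSV)[v0:v1,u0:u1]
    m=cv2.inRange(h,np.array(lo),np.array(hi))
    n,l,s,ce=cv2.connectedComponentsWithStats(m)
    return [(round(ce[i][0]+u0,1),round(ce[i][1]+v0,1),s[i].tolist()) for i in range(1,n) if s[i][4]>=amin]
E
python3 - <<'E'
from h import *
t=load("top0");s=load("scene0")
for nm,c,boxes in(("top",t,[(135,215,200,275),(255,245,285,270),(195,185,240,215),(365,210,390,235)]),("scene",s,[(335,200,400,265),(275,160,310,215),(185,140,205,160)])):
    for b in boxes:
        print(nm,b,"red",blobs(c,(0,150,80),(6,255,255),b),"yel",blobs(c,(22,120,120),(34,255,255),b))
print("white post",blobs(t,(0,0,200),(180,40,255),(290,205,318,232)),blobs(s,(0,0,190),(180,40,255),(222,172,252,200)))
print("cam green",blobs(t,(45,100,60),(80,255,255),(190,120,220,150)),blobs(s,(45,100,60),(80,255,255),(240,250,280,285)))
print("yel",blobs(t,(22,100,120),(34,255,255),(190,150,240,215)))
a=cv2.resize(s["image"][185:275,320:410],None,fx=5,fy=5,interpolation=2)
b=cv2.resize(t["image"][120:285,135:320],None,fx=3,fy=3,interpolation=2)[:450,:340]
cv2.imwrite("pics/crop1.png",np.hstack([a,b])[:,:,::-1])
E
```

```text
top (135, 215, 200, 275) red [(np.float64(149.0), np.float64(231.0), [9, 12, 11, 9, 86]), (np.float64(177.8), np.float64(243.4), [38, 24, 11, 10, 88]), (np.float64(151.6), np.float64(264.7), [11, 45, 12, 10, 88])] yel []
top (255, 245, 285, 270) red [(np.float64(268.6), np.float64(255.4), [9, 6, 10, 10, 73])] yel []
top (195, 185, 240, 215) red [(np.float64(213.5), np.float64(198.7), [10, 9, 18, 10, 104])] yel [(np.float64(215.3), np.float64(189.2), [19, 0, 3, 10, 12])]
top (365, 210, 390, 235) red [(np.float64(377.3), np.float64(221.3), [7, 6, 11, 11, 86])] yel []
scene (335, 200, 400, 265) red [(np.float64(353.0), np.float64(211.9), [13, 7, 11, 11, 99]), (np.float64(387.1), np.float64(211.8), [47, 7, 11, 11, 97]), (np.float64(375.1), np.float64(233.5), [35, 28, 12, 12, 109])] yel []
scene (275, 160, 310, 215) red [(np.float64(284.6), np.float64(169.1), [6, 5, 9, 10, 72]), (np.float64(297.8), np.float64(195.4), [14, 28, 19, 16, 210])] yel []
scene (185, 140, 205, 160) red [(np.float64(193.4), np.float64(145.9), [4, 2, 9, 9, 62])] yel []
white post [(np.float64(301.2), np.float64(217.9), [0, 1, 24, 25, 476])] [(np.float64(237.1), np.float64(188.7), [4, 4, 23, 23, 251])]
cam green [(np.float64(202.5), np.float64(131.1), [9, 9, 8, 6, 38])] [(np.float64(259.0), np.float64(261.4), [14, 8, 11, 8, 62])]
yel [(np.float64(214.6), np.float64(184.8), [23, 26, 4, 19, 29])]
```

View pics/crop1.png

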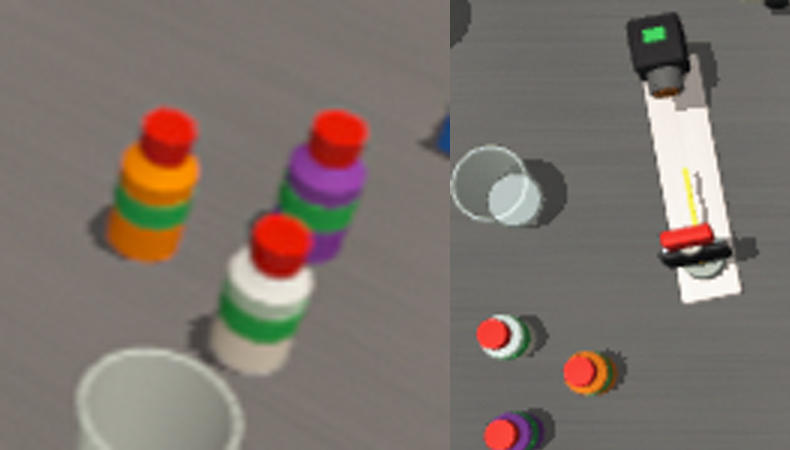

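The crop confirms it: the white-bodied, beige-content bottle with the green band is at scene (372,243), with its cap at (375,233). The orange and purple bottles are decoys. Now the positions.

Run:
```python
from h import *
t=load("top0");s=load("scene0")
def tri(a,b):
    (o1,d1),(o2,d2)=ray(t,*a),ray(s,*b)
    A=sum(np.eye(3)-np.outer(d,d) for d in(d1,d2));return np.linalg.solve(A,sum((np.eye(3)-np.outer(d,d))@o for o,d in((o1,d1),(o2,d2))))
# cap top
for n,a,z in(("sample",(149,231),.083),("orange",(177.8,243.4),.083),("purple",(151.6,264.7),.083),("blue",(268.6,255.4),.083),("plain",(377.3,221.3),.083),("knob",(213.5,198.7),.161),("camgreen",(202.5,131.1),.113)):
    print(n,plane(t,*a,z).round(4))
for n,a,b in(("sample",(149,231),(375.1,233.5)),("knob",(213.5,198.7),(297.8,195.4)),("cam",(202.5,131.1),(259,261.4))): print("tri",n,tri(a,b).round(4))
print("post foot top",plane(t,301.2,217.9,.012),"scene disc?",proj(s,(0,0,0)))
for c,b in((t,(285,200,322,238)),(s,(220,168,256,204))):
    print(blobs(c,(0,0,215),(180,40,255),b))
m=cv2.inRange(cv2.cvtColor(t["image"],cv2.COLOR_RGB2HSV),(0,150,80),(6,255,255))[185:215,195:240]
p=np.argwhere(m)[:,::-1].astype(np.float32);print(cv2.minAreaRect(p+[195,185] if 0 else p))
print("beaker",plane(t,157,187,.0),"clamp",plane(t,367,182,.01))
print("yel",plane(t,214.6,184.8,.05))
```

```text
sample [0.4988 0.3064 0.083 ]
orange [0.4647 0.2258 0.083 ]
purple [0.4077 0.2953 0.083 ]
blue [ 0.4317 -0.0218  0.083 ]
plain [ 0.5229 -0.3193  0.083 ]
knob [0.5757 0.1201 0.161 ]
camgreen [0.7737 0.16   0.113 ]
tri sample [0.4998 0.3068 0.0769]
tri knob [0.578  0.1206 0.1499]
tri cam [0.7744 0.1589 0.1131]
post foot top [ 0.54036471 -0.11925007  0.012     ] scene disc? (np.float64(355.8859272031777), np.float64(134.91668333216717))
[(np.float64(300.9), np.float64(218.7), [4, 7, 25, 24, 418])]
[(np.float64(236.0), np.float64(179.3), [12, 9, 9, 6, 45])]
((18.434144973754883, 13.692684173583984), (6.4255595207214355, 17.04170036315918), 77.90524291992188)
beaker [0.63709044 0.3124868  0.        ] clamp [ 0.64680337 -0.3170724   0.01      ]
yel [0.63330514 0.13180156 0.05      ]
```

Emit:
step_arm:
  plan:
    - [[0,0,0],[45,-40,0],0]
    - [[0,0,0],[45,-40,0],0]
    - [[0,0,0],[45,-40,0],0]
    - [[0,0,0],[45,-40,0],0]
    - [[0,0,0],[45,-40,0],0]

```text
clock: 0.72
tcp_pos: [0.3273, -0.41, 0.2481]
tool_rot: [-180.0, 0.0, 13.1]
force: [1.5, 0.2, -0.9]
opening: 0.0854
grip_force: 0.0
```

Emit:
step_arm:
  plan:
    - [[0,0,0],[45,-40,0],0]
    - [[0,0,0],[45,-40,0],0]
    - [[0,0,0],[45,-40,0],0]
    - [[0,0,0],[45,-40,0],0]
    - [[0,0,0],[0,0,0],0]

```text
clock: 1.35
tcp_pos: [0.4683, -0.2101, 0.2483]
tool_rot: [-179.9, -0.1, 13.6]
force: [0.2, -1.1, 0.0]
opening: 0.0854
grip_force: 0.0
```

```bash
cat >> h.py <<'E'
from scipy.spatial.transform import Rotation as R
def wrist(name):
    from plant import ctrl
    s=ctrl.sense();c=ctrl.read_camera("wrist")
    T=np.eye(4);T[:3,:3]=R.from_euler("xyz",s["tool_rot"],degrees=True).as_matrix();T[:3,3]=s["tcp_pos"]
    c["world_from_camera"]=T@c["T_tool_cam"];np.savez(name+".npz",**c)
    cv2.imwrite(f"pics/{name}.png",c["image"][:,:,::-1]);print(s["clock"],s["tcp_pos"].round(4),s["tool_rot"].round(2),s["joint_positions"].round(1),s["opening"],s["force"].round(1));return c
def go(dx,dy,dz,yaw):
    y=np.radians(yaw);print("tool shift mm",(1000*np.array([dx*np.cos(y)+dy*np.sin(y),dx*np.sin(y)-dy*np.cos(y),-dz])).round(1))
E
python3 - <<'E'
from h import *
c=wrist("w1");print(c["T_tool_cam"].round(3),c["fx"]);print(proj(c,(.54,-.119,.055)))
E
```

```text
1.35 [ 0.4683 -0.2101  0.2483] [-1.799e+02 -1.000e-01  1.364e+01] [ 35.6  12.9 -18.8 108.7   4.7  59.1 -61.5] 0.0853539913880407 [ 0.2 -1.1  0. ]
[[-0.001 -0.961 -0.276  0.069]
 [ 1.    -0.001  0.001  0.001]
 [-0.001 -0.276  0.961 -0.125]
 [ 0.     0.     0.     1.   ]] 332.87442988646836
(np.float64(172.7673438545142), np.float64(72.97598475008884))
```

View pics/w1.png

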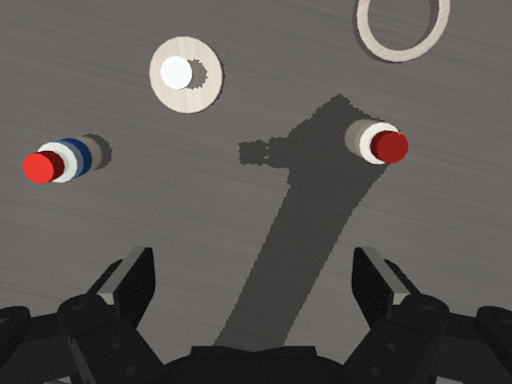

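The wrist view shows the white post disc at (176,72) on its foot at (186,75), the blue bottle at left and the plain bottle at right.

Run:
```python
from h import *
c=load("w1")
for lo in(225,240):
    b=blobs(c,(0,0,lo),(180,30,255),(145,30,230,120),50);print(b)
for x in b: print(plane(c,x[0],x[1],.055).round(4))
g=c["image"][75,150:225].max(1);print(g.tolist())
go(.50-.4683-.02,.306+.2101-.05,0,13.6)
```

```text
[(np.float64(184.5), np.float64(82.7), [6, 12, 70, 70, 2328])]
[(np.float64(175.5), np.float64(72.1), [16, 26, 30, 33, 786])]
[ 0.5413 -0.1213  0.055 ]
[224, 224, 223, 222, 224, 226, 228, 225, 222, 223, 227, 245, 251, 251, 251, 251, 251, 251, 251, 251, 251, 250, 251, 251, 251, 251, 251, 251, 251, 250, 251, 251, 251, 251, 251, 251, 251, 250, 251, 251, 255, 231, 112, 111, 126, 124, 126, 123, 122, 118, 119, 120, 120, 121, 120, 117, 190, 231, 228, 224, 225, 226, 230, 228, 226, 226, 224, 226, 227, 228, 224, 184, 108, 63, 62]
tool shift mm [ 121.  -450.3    0. ]
```

Emit:
step_arm:
  plan:
    - [[0,0,0],[14,-53,0],0]
    - [[0,0,0],[14,-53,0],0]
    - [[0,0,0],[14,-53,0],0]
    - [[0,0,0],[14,-53,0],0]
    - [[0,0,0],[14,-53,0],0]

```text
clock: 2.02
tcp_pos: [0.4739, 0.0581, 0.2482]
tool_rot: [179.9, 0.0, 12.8]
force: [0.6, 0.5, 1.1]
opening: 0.0854
grip_force: 0.0
```

Emit:
step_arm:
  plan:
    - [[0,0,0],[14,-53,0],0]
    - [[0,0,0],[14,-53,0],0]
    - [[0,0,0],[14,-53,0],0]
    - [[0,0,-10],[0,0,0],0]
    - [[0,0,-10],[0,0,0],0]

```text
clock: 2.65
tcp_pos: [0.4794, 0.2219, 0.2477]
tool_rot: [180.0, 0.1, 33.3]
force: [0.2, -0.4, -0.3]
opening: 0.0853
grip_force: 0.0
```

Run:
```python
from h import *
c=wrist("w2");print(proj(c,(.5,.306,.085)))
for b in blobs(c,(0,150,80),(6,255,255),(0,0,512,384),100): print(b,plane(c,b[0],b[1],.082).round(4))
print([ (b,plane(c,b[0],b[1],.035).round(3)) for b in blobs(c,(45,120,60),(80,255,255),(0,0,512,384),50)])
```

```text
2.65 [0.4794 0.2219 0.2477] [1.7996e+02 8.0000e-02 3.3330e+01] [  1.7  17.1 -37.8 106.1  12.   60.9 -97.5] 0.08529936602395334 [ 0.2 -0.4 -0.3]
(np.float64(181.3100876161553), np.float64(104.37058637020962))
(np.float64(182.1), np.float64(104.1), [165, 88, 34, 33, 886]) [0.5002 0.306  0.082 ]
(np.float64(460.8), np.float64(163.7), [417, 142, 87, 46, 1846]) [0.5914 0.0737 0.082 ]
(np.float64(240.9), np.float64(186.9), [226, 170, 30, 34, 757]) [0.4665 0.2255 0.082 ]
(np.float64(144.2), np.float64(196.3), [127, 180, 35, 33, 832]) [0.4107 0.2944 0.082 ]
[((np.float64(209.0), np.float64(100.9), [200, 84, 14, 38, 55]), array([0.511, 0.293, 0.035])), ((np.float64(244.6), np.float64(160.4), [226, 156, 36, 16, 104]), array([0.481, 0.232, 0.035])), ((np.float64(167.7), np.float64(174.0), [147, 165, 32, 30, 194]), array([0.425, 0.291, 0.035]))]
```

View pics/w2.png

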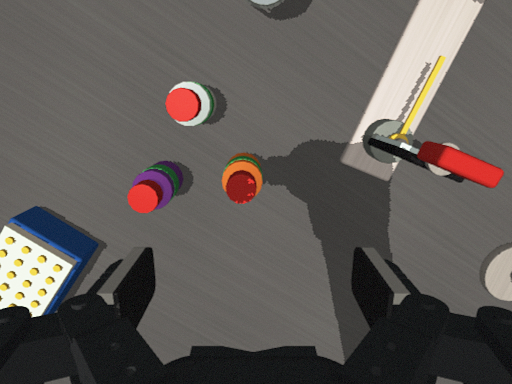

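The wrist view shows the target with its red cap at (182,104) and a white body. The orange bottle is at (241,185), the purple at (146,195), and the knob at (460,164).

Emit:
step_arm:
  plan:
    - [[0,0,0],[32,-29,0],0]
    - [[0,0,0],[32,-30,0],0]
    - [[0,0,0],[0,0,50],0]
    - [[0,0,0],[0,0,50],0]
    - [[0,0,0],[0,0,0],0]

```text
clock: 3.32
tcp_pos: [0.4992, 0.3037, 0.1445]
tool_rot: [179.9, 0.5, 32.8]
force: [-0.8, -1.5, 0.1]
opening: 0.0854
grip_force: 0.0
```

Run:
```python
from h import *
c=wrist("w3")
p=proj(c,(.5002,.306,.085));print(p)
for b in blobs(c,(0,150,80),(6,255,255),(0,0,512,384),100): print(b,plane(c,b[0],b[1],.083).round(4))
```

```text
3.325 [0.4992 0.3037 0.1445] [179.94   0.53  32.84] [  -9.3   29.3  -35.1  104.6   20.5   53.1 -110.8] 0.08537264709433959 [-0.8 -1.5  0.1]
(np.float64(249.39271599025764), np.float64(214.97474908568557))
(np.float64(249.1), np.float64(211.1), [227, 186, 45, 50, 1809]) [0.5015 0.3071 0.083 ]
(np.float64(322.7), np.float64(312.5), [301, 287, 45, 51, 1744]) [0.4684 0.2288 0.083 ]
(np.float64(191.1), np.float64(324.6), [169, 299, 44, 51, 1673]) [0.4138 0.2965 0.083 ]
```

Emit:
step_arm:
  plan:
    - [[0,0,0],[3,-2,40],0]
    - [[0,0,0],[0,0,40],0]
    - [[0,0,0],[0,0,24],0]
    - [[0,0,0],[0,0,0],0]
    - [[0,0,0],[0,0,0],0]

```text
clock: 4.0
tcp_pos: [0.5037, 0.3115, 0.0468]
tool_rot: [180.0, -0.2, 33.0]
force: [0.4, 0.7, -0.7]
opening: 0.0854
grip_force: 0.0
```

Emit:
step_arm:
  plan:
    - [[0,0,0],[0,0,0],255]
    - [[0,0,0],[0,0,0],255]
    - [[0,0,0],[0,0,0],255]
    - [[0,0,0],[0,0,0],255]
    - [[0,0,0],[0,0,0],255]
  grip_force: 30

```text
clock: 4.62
tcp_pos: [0.5025, 0.3106, 0.0452]
tool_rot: [180.0, -0.0, 33.0]
force: [-1.3, -1.7, 6.4]
opening: 0.0392
grip_force: 29.8
```

Emit:
step_arm:
  plan:
    - [[0,0,0],[0,0,0],255]
    - [[0,0,0],[0,0,0],255]
    - [[0,0,0],[0,0,0],255]

```text
clock: 5.0
tcp_pos: [0.5024, 0.3106, 0.0452]
tool_rot: [180.0, -0.0, 33.0]
force: [-1.5, -2.4, 6.2]
opening: 0.0392
grip_force: 29.8
```

Emit:
step_arm:
  plan:
    - [[0,0,0],[0,0,-20],255]
    - [[0,0,0],[0,0,-40],255]
    - [[0,0,0],[0,0,-50],255]
    - [[0,0,0],[0,0,-50],255]
    - [[0,0,0],[0,0,-30],255]

```text
clock: 5.62
tcp_pos: [0.5021, 0.3115, 0.2381]
tool_rot: [-180.0, -0.2, 33.1]
force: [-0.4, 1.1, -1.2]
opening: 0.0392
grip_force: 30.6
```

Run:
```python
from h import *
c=wrist("w4")
z=c["world_from_camera"]
for b in blobs(c,(0,150,80),(6,255,255),(150,100,350,384),200): print(b)
go(.541-.5024,-.121-.3106,0,33)
```

```text
5.625 [0.5021 0.3115 0.2381] [-180.     -0.23   33.09] [  -7.3   23.9  -38.    98.9   16.3   62.6 -107.3] 0.039229442289643174 [-0.4  1.1 -1.2]
(np.float64(252.9), np.float64(316.6), [59, 176, 89, 76, 5076])
tool shift mm [-202.7  383.     0. ]
```

View pics/w4.png

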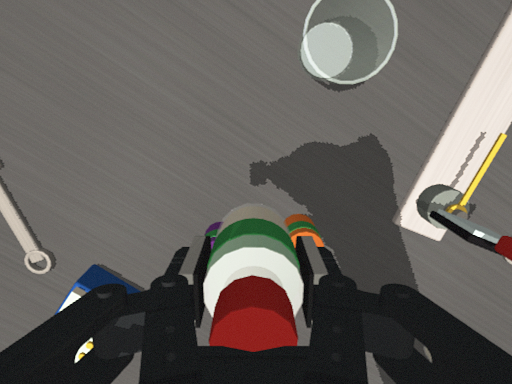

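Emit:
step_arm:
  plan:
    - [[0,0,0],[-20,38,0],255]
    - [[0,0,0],[-20,38,0],255]
    - [[0,0,0],[-20,38,0],255]
    - [[0,0,0],[-20,38,0],255]
    - [[0,0,0],[-20,38,0],255]

```text
clock: 6.3
tcp_pos: [0.5213, 0.0956, 0.2345]
tool_rot: [180.0, -0.0, 33.1]
force: [0.2, 0.6, -1.4]
opening: 0.0395
grip_force: 30.7
```

Emit:
step_arm:
  plan:
    - [[0,0,0],[-20,38,0],255]
    - [[0,0,0],[-20,38,0],255]
    - [[0,0,0],[-20,38,0],255]
    - [[0,0,0],[-20,38,0],255]
    - [[0,0,0],[-20,41,0],255]

```text
clock: 6.92
tcp_pos: [0.5429, -0.1203, 0.2346]
tool_rot: [-180.0, -0.0, 33.1]
force: [0.1, 0.1, -1.7]
opening: 0.0392
grip_force: 30.7
```

Emit:
step_arm:
  plan:
    - [[0,0,0],[0,0,40],255]
    - [[0,0,0],[0,0,40],255]
    - [[0,0,0],[0,0,0],255]
    - [[0,0,0],[0,0,0],255]

```text
clock: 7.42
tcp_pos: [0.5441, -0.1191, 0.1558]
tool_rot: [179.9, -0.1, 33.1]
force: [-0.5, 0.6, -1.0]
opening: 0.0394
grip_force: 30.7
```

Run:
```python
from h import *
from plant import ctrl
w=load("w4");Ti=np.linalg.inv(w["T_tool_cam"])
for x in(-6,-4,-2,0,2):
    q=Ti@[x/1000+.02,0,.0452,1];print(x,(w["cx"]+w["fx"]*q[0]/q[2]).round(1),(w["cy"]+w["fy"]*q[1]/q[2]).round(1))
im=w["image"][190:225,253].tolist();print([(190+i,p) for i,p in enumerate(im)][8:24])
c=wrist("w5")
s=ctrl.read_camera("scene");np.savez("s5.npz",**s)
t=ctrl.read_camera("top");np.savez("t5.npz",**t)
a=cv2.resize(s["image"][120:220,180:290],None,fx=4.5,fy=4.5,interpolation=2)
cv2.imwrite("pics/s5.png",a[:,:,::-1])
```

```text
-6 251.7 204.1
-4 251.7 200.5
-2 251.7 197.0
0 251.7 193.4
2 251.7 189.7
[(198, [109, 107, 104]), (199, [109, 104, 100]), (200, [109, 105, 101]), (201, [109, 107, 106]), (202, [108, 108, 103]), (203, [115, 113, 107]), (204, [123, 122, 117]), (205, [125, 123, 117]), (206, [128, 124, 110]), (207, [130, 124, 110]), (208, [128, 122, 107]), (209, [131, 125, 112]), (210, [129, 123, 110]), (211, [128, 122, 108]), (212, [132, 127, 112]), (213, [129, 122, 108])]
7.425 [ 0.5441 -0.1191  0.1558] [ 1.7993e+02 -1.0000e-01  3.3090e+01] [ 30.7  24.5 -29.1 108.4  15.1  50.8 -62.7] 0.0394262183839423 [-0.5  0.6 -1. ]
```

View pics/s5.png

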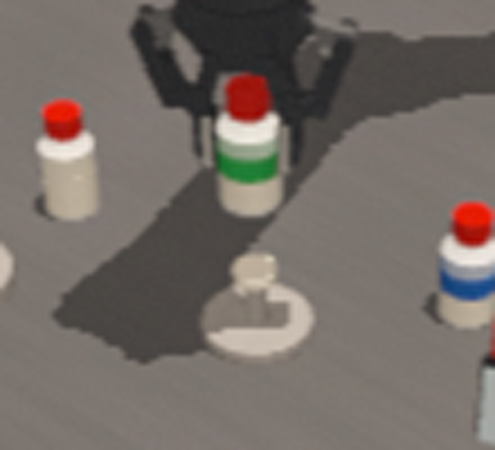

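The crop shows the bottle hanging upright above the post. The bottle foot is at scene px (235.5,167) and the disc at about (236.5,179.5).

Run:
```python
from h import *
s=load("s5");t0=load("top0");s0=load("scene0")
print("post from scene0",plane(s0,236,179.3,.055))
g=cv2.cvtColor(t0["image"],cv2.COLOR_RGB2GRAY)
print(blobs(t0,(0,0,240),(180,40,255),(285,200,322,238)),g[210:226,296:312].tolist() if 0 else "")
for lo in(245,250):
  for b in blobs(t0,(0,0,lo),(180,40,255),(285,200,322,238)): print(lo,b,plane(t0,b[0],b[1],.055))
for b in blobs(s,(45,100,40),(80,255,255),(215,140,260,180)): print("band",b)
tc=np.array([.5441,-.1191]);z=.1558-.0452
for x in(-6,-3,0):
    p=tc+x/1000*np.array([np.cos(.5775),np.sin(.5775)])
    b=np.append(p,z);o=s["world_from_camera"][:3,3];d=(o-b)[:2];d/=np.linalg.norm(d)
    print(x,p,"bottom",np.round(proj(s,b+np.append(.02*d,0)),1),"band front mid",np.round(proj(s,b+np.append(.02*d,.035)),1),"post",np.round(proj(s,(.5413,-.1213,.055)),1))
col=s["image"][150:176,235].tolist();print([(150+i,p) for i,p in enumerate(col)])
w=load("w5");print("post in w5",proj(w,(.5413,-.1213,.055)))
```

```text
post from scene0 [ 0.54357704 -0.12037805  0.055     ]
[(np.float64(302.8), np.float64(216.1), [13, 12, 10, 9, 70])] 
245 (np.float64(302.9), np.float64(216.0), [14, 12, 9, 9, 68]) [ 0.54133962 -0.11980004  0.055     ]
250 (np.float64(302.9), np.float64(216.1), [14, 12, 9, 9, 67]) [ 0.5410565  -0.11979356  0.055     ]
band (np.float64(234.1), np.float64(157.1), [13, 14, 13, 7, 57])
-6 [ 0.53907302 -0.12237559] bottom [236.1 167.5] band front mid [235.7 157.5] post [236.3 178.8]
-3 [ 0.54158651 -0.12073779] bottom [235.9 168.1] band front mid [235.6 158.1] post [236.3 178.8]
0 [ 0.5441 -0.1191] bottom [235.8 168.7] band front mid [235.4 158.7] post [236.3 178.8]
[(150, [236, 230, 220]), (151, [235, 230, 219]), (152, [168, 175, 155]), (153, [150, 163, 140]), (154, [152, 165, 142]), (155, [108, 148, 107]), (156, [48, 129, 63]), (157, [31, 126, 53]), (158, [32, 127, 55]), (159, [29, 127, 53]), (160, [77, 132, 72]), (161, [182, 168, 149]), (162, [185, 173, 154]), (163, [184, 172, 152]), (164, [184, 172, 153]), (165, [185, 173, 154]), (166, [184, 172, 152]), (167, [168, 160, 147]), (168, [99, 93, 87]), (169, [75, 70, 67]), (170, [75, 71, 68]), (171, [75, 70, 68]), (172, [74, 70, 67]), (173, [77, 74, 69]), (174, [100, 94, 89]), (175, [110, 103, 98])]
post in w5 (np.float64(252.20169269894137), np.float64(203.81701087613013))
```

Emit:
step_arm:
  plan:
    - [[0,0,0],[2,0,25],255]
    - [[0,0,0],[0,0,20],255]
    - [[0,0,0],[0,0,7],255]
    - [[0,0,0],[0,0,0],255]
    - [[0,0,0],[0,0,0],255]

```text
clock: 8.2
tcp_pos: [0.5457, -0.1185, 0.1034]
tool_rot: [179.9, -0.1, 33.0]
force: [0.6, 0.3, -0.5]
opening: 0.039
grip_force: 30.7
```

Emit:
step_arm:
  plan:
    - [[0,0,0],[0,0,2],255]
    - [[0,0,0],[0,0,1],255]
    - [[0,0,0],[0,0,0],255]
    - [[0,0,0],[0,0,0],255]

```text
clock: 8.7
tcp_pos: [0.5452, -0.1185, 0.1002]
tool_rot: [179.9, -0.0, 33.0]
force: [-1.2, 0.2, 5.4]
opening: 0.039
grip_force: 31.4
```

Run:
```python
from h import *
from plant import ctrl
print(ctrl.sense()["force"],ctrl.sense()["tcp_pos"])
s=ctrl.read_camera("scene");np.savez("s6.npz",**s)
a=cv2.resize(s["image"][130:210,190:280],None,fx=6,fy=6,interpolation=2)
cv2.imwrite("pics/s6.png",a[:,:,::-1])
```

```text
[-1.19806352  0.22674422  5.43809028] [ 0.54523663 -0.11849115  0.10017986]
```

View pics/s6.png

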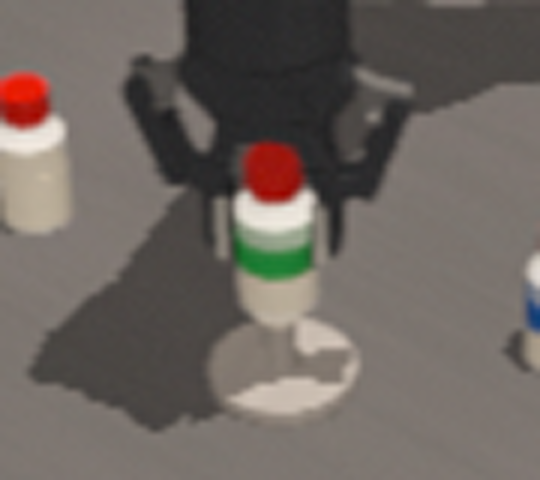

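The bottle foot spans crop columns 239–317 over the post foot's 207–361. Allowing for tilt, that puts it within about 1–2 mm of centre. The 5 N contact at the predicted height confirms it is seated, so I'll release.

Emit:
step_arm:
  plan:
    - [[0,0,0],[0,0,-0.5],255]
    - [[0,0,0],[0,0,0],90]
    - [[0,0,0],[0,0,0],60]
    - [[0,0,0],[0,0,0],0]
    - [[0,0,0],[0,0,0],0]

```text
clock: 9.38
tcp_pos: [0.5449, -0.1184, 0.0997]
tool_rot: [-180.0, 0.0, 33.1]
force: [0.0, 0.6, 0.3]
opening: 0.0853
grip_force: 0.0
```

Emit:
step_arm:
  plan:
    - [[0,0,0],[0,0,0],0]
    - [[0,0,0],[0,0,0],0]
    - [[0,0,0],[0,0,-15],0]
    - [[0,0,0],[0,0,-30],0]
    - [[0,0,0],[0,0,-40],0]

```text
clock: 10.0
tcp_pos: [0.5445, -0.1183, 0.186]
tool_rot: [-180.0, 0.0, 33.1]
force: [0.5, 0.4, 1.3]
opening: 0.0855
grip_force: 0.0
```

Emit:
step_arm:
  plan:
    - [[0,0,0],[0,0,-50],0]
    - [[0,0,0],[-40,-10,0],0]
    - [[0,0,0],[-40,-10,0],0]
    - [[0,0,0],[0,0,0],0]
    - [[0,0,0],[0,0,0],0]

```text
clock: 10.62
tcp_pos: [0.4678, -0.145, 0.2358]
tool_rot: [179.9, -0.1, 33.1]
force: [0.8, 0.7, -0.4]
opening: 0.0851
grip_force: 0.0
```

Run:
```python
from h import *
c=wrist("w7")
for b in blobs(c,(0,150,80),(6,255,255),(0,0,512,384),100): print(b,plane(c,b[0],b[1],.138).round(4),plane(c,b[0],b[1],.082).round(4))
print("post",proj(c,(.5413,-.1213,.138)),"knob",proj(c,(.577,.12,.166)))
from plant import ctrl
s=ctrl.read_camera("scene");np.savez("s7.npz",**s);t=ctrl.read_camera("top");np.savez("t7.npz",**t)
for n,k,b in(("s",s,(215,120,260,190)),("t",t,(285,200,330,240))):
    for q in blobs(k,(0,150,80),(6,255,255),b): print(n,q,plane(k,q[0],q[1],.137 if n=="t" else .13))
```

```text
10.625 [ 0.4678 -0.145   0.2358] [ 1.7991e+02 -9.0000e-02  3.3060e+01] [ 39.4  12.7 -31.2 111.9   7.8  57.2 -52.4] 0.08514584292567601 [ 0.8  0.7 -0.4]
(np.float64(283.8), np.float64(88.4), [263, 66, 43, 45, 1481]) [ 0.5418 -0.1215  0.138 ] [ 0.5458 -0.125   0.082 ]
(np.float64(107.4), np.float64(136.9), [88, 121, 41, 34, 1026]) [ 0.4525 -0.0406  0.138 ] [ 0.4342 -0.0237  0.082 ]
(np.float64(446.5), np.float64(231.6), [426, 215, 41, 35, 999]) [ 0.5244 -0.2759  0.138 ] [ 0.524  -0.3181  0.082 ]
post (np.float64(283.0945970855463), np.float64(88.8267831934071)) knob (np.float64(-131.91474677994208), np.float64(-310.69336650464686))
s (np.float64(235.3), np.float64(157.6), [15, 33, 11, 11, 90]) [ 0.53892849 -0.12420075  0.13      ]
t (np.float64(306.2), np.float64(213.0), [16, 8, 11, 11, 86]) [ 0.54040282 -0.11989807  0.137     ]
```

View pics/w7.png

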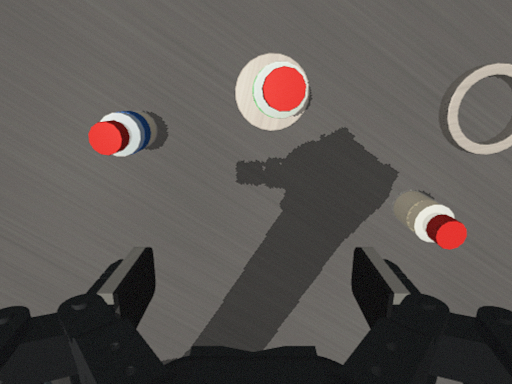

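The sample bottle stands upright on the post, with its cap at (284,88), centred to within a millimetre. Next is the knob.

Emit:
step_arm:
  plan:
    - [[0,0,0],[48,-24,-10],0]
    - [[0,0,0],[48,-24,-10],0]
    - [[0,0,0],[48,-24,0],0]
    - [[0,0,0],[48,-24,0],0]
    - [[0,0,-10],[0,0,0],0]

```text
clock: 11.4
tcp_pos: [0.577, 0.0468, 0.2548]
tool_rot: [-179.9, -0.2, 43.9]
force: [1.0, 0.3, -0.6]
opening: 0.0855
grip_force: 0.0
```

Emit:
step_arm:
  plan:
    - [[0,0,-10],[0,0,0],0]
    - [[0,0,-10],[0,0,0],0]
    - [[0,0,-10],[0,0,0],0]
    - [[0,0,-10],[0,0,0],0]
    - [[0,0,-10],[0,0,0],0]

```text
clock: 12.02
tcp_pos: [0.576, 0.0407, 0.2546]
tool_rot: [-180.0, -0.1, 93.4]
force: [0.3, 0.0, 0.9]
opening: 0.0855
grip_force: 0.0
```

Emit:
step_arm:
  plan:
    - [[0,0,-8],[0,0,0],0]
    - [[0,0,0],[0,0,0],0]

```text
clock: 12.28
tcp_pos: [0.5759, 0.0405, 0.2545]
tool_rot: [-180.0, -0.1, 101.0]
force: [-0.5, -0.3, 0.0]
opening: 0.0856
grip_force: 0.0
```

Run:
```python
from h import *
c=wrist("w8")
print(proj(c,(.577,.12,.166)))
h=cv2.cvtColor(c["image"],cv2.COLOR_RGB2HSV)
b=blobs(c,(0,150,80),(6,255,255),(0,0,512,384),100)
print(b,[plane(c,q[0],q[1],.166).round(4) for q in b])
m=cv2.inRange(h,(0,150,150),(6,255,255));k=max(cv2.findContours(m,0,1)[0],key=cv2.contourArea)
r=cv2.boxPoints(cv2.minAreaRect(k));print(r.round(1).tolist());P=np.array([plane(c,*p,.166) for p in r]);print(P.round(4),P.mean(0))
```

```text
12.275 [0.5759 0.0405 0.2545] [-1.7998e+02 -8.0000e-02  1.0100e+02] [ 29.1  24.9 -49.8  99.   20.6  65.7 -15.6] 0.08561502649160724 [-0.5 -0.3  0. ]
(np.float64(280.66291726205634), np.float64(82.570885313971))
[(np.float64(281.3), np.float64(83.1), [269, 47, 25, 74, 1622]), (np.float64(93.2), np.float64(210.4), [77, 195, 34, 32, 792]), (np.float64(179.7), np.float64(347.4), [166, 334, 31, 30, 505])] [array([0.5774, 0.1198, 0.166 ]), array([0.4696, 0.0154, 0.166 ]), array([ 0.5417, -0.0842,  0.166 ])]
[[270.8999938964844, 118.9000015258789], [272.1000061035156, 46.70000076293945], [292.3999938964844, 47.0], [291.29998779296875, 119.30000305175781]]
[[0.5756 0.0976 0.166 ]
 [0.5677 0.1388 0.166 ]
 [0.5796 0.1409 0.166 ]
 [0.5882 0.0999 0.166 ]] [0.57776672 0.11929755 0.166     ]
```

View pics/w8.png

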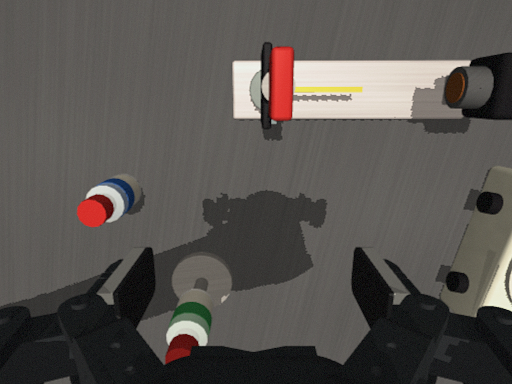

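The wrist view shows the red bar knob at (281,83), aligned with the tool's x axis. The yellow pointer runs to the right towards the lens at (460,88), so the mirror is at rest.

Emit:
step_arm:
  plan:
    - [[0,0,0],[39,8,0],0]
    - [[0,0,0],[38,9,0],0]
    - [[0,0,0],[0,0,40],0]
    - [[0,0,0],[0,0,40],0]
    - [[0,0,0],[0,0,0],0]

```text
clock: 12.95
tcp_pos: [0.5757, 0.1181, 0.1721]
tool_rot: [-179.6, 0.0, 101.0]
force: [0.2, 0.3, 0.1]
opening: 0.0855
grip_force: 0.0
```

Emit:
step_arm:
  plan:
    - [[0,0,0],[0,0,19],0]
    - [[0,0,0],[0,0,0],0]
    - [[0,0,0],[0,0,0],0]

```text
clock: 13.32
tcp_pos: [0.578, 0.1189, 0.1567]
tool_rot: [179.9, 0.0, 101.0]
force: [0.6, -0.4, 0.1]
opening: 0.0852
grip_force: 0.0
```

Emit:
step_arm:
  plan:
    - [[0,0,0],[0,0,0],255]
    - [[0,0,0],[0,0,0],255]
    - [[0,0,0],[0,0,0],255]
    - [[0,0,0],[0,0,0],255]
    - [[0,0,0],[0,0,0],255]
  grip_force: 30

```text
clock: 13.95
tcp_pos: [0.5786, 0.1189, 0.1561]
tool_rot: [179.8, -0.0, 101.0]
force: [5.1, 1.8, -1.6]
opening: 0.0137
grip_force: 36.6
```

Emit:
step_arm:
  plan:
    - [[0,0,0],[0,0,0],255]
    - [[0,0,0],[0,0,0],255]

```text
clock: 14.2
tcp_pos: [0.5786, 0.1189, 0.1561]
tool_rot: [179.8, -0.0, 101.0]
force: [4.7, 1.2, -2.2]
opening: 0.0133
grip_force: 36.6
```

Emit:
step_arm:
  plan:
    - [[0,0,5],[0,0,0],255]
    - [[0,0,8],[0,0,0],255]
    - [[0,0,8],[0,0,0],255]
    - [[0,0,8],[0,0,0],255]
    - [[0,0,0],[0,0,0],255]

```text
clock: 14.82
tcp_pos: [0.5779, 0.119, 0.1561]
tool_rot: [179.9, -0.0, 72.2]
force: [3.9, 0.4, -1.0]
opening: 0.0133
grip_force: 36.8
```

Emit:
step_arm:
  plan:
    - [[0,0,8],[0,0,0],255]
    - [[0,0,8],[0,0,0],255]
    - [[0,0,6],[0,0,0],255]
    - [[0,0,3.7],[0,0,0],255]
    - [[0,0,0],[0,0,0],255]

```text
clock: 15.45
tcp_pos: [0.5773, 0.1193, 0.1561]
tool_rot: [-180.0, -0.0, 46.5]
force: [1.4, 1.9, 1.2]
opening: 0.0134
grip_force: 37.0
```

Emit:
step_arm:
  plan:
    - [[0,0,0],[0,0,0],255]
    - [[0,0,0],[0,0,0],255]

```text
clock: 15.7
tcp_pos: [0.5773, 0.1193, 0.156]
tool_rot: [-180.0, -0.0, 46.4]
force: [0.6, 2.0, 3.0]
opening: 0.0135
grip_force: 37.2
```

Run:
```python
from h import *
from plant import ctrl
c=wrist("w9")
s=ctrl.read_camera("scene");np.savez("s9.npz",**s);t=ctrl.read_camera("top");np.savez("t9.npz",**t)
ax=np.array([.5776,.1195])
for n,k,bx in(("w",c,(0,0,512,384)),("s",s,(250,180,340,260)),("t",t,(190,150,300,240))):
    m=cv2.inRange(cv2.cvtColor(k["image"],cv2.COLOR_RGB2HSV),(22,110,90),(34,255,255));M=np.zeros_like(m);M[bx[1]:bx[3],bx[0]:bx[2]]=m[bx[1]:bx[3],bx[0]:bx[2]]
    p=np.argwhere(M)[:,::-1]
    if len(p)<4: print(n,len(p));continue
    P=np.array([plane(k,*q,.05)[:2] for q in p]);d=P-ax
    f=cv2.fitLine(P.astype(np.float32),2,0,.01,.01).ravel()
    print(n,len(p),"line ang",np.degrees(np.arctan2(f[1],f[0])).round(1),"from axis",np.degrees(np.arctan2(*d.mean(0)[::-1])).round(1),"radii",np.hypot(*d.T).min().round(3),np.hypot(*d.T).max().round(3))
a=cv2.resize(c["image"],None,fx=1,fy=1);b=cv2.resize(s["image"][120:280,210:330],None,fx=2.4,fy=2.4,interpolation=2)
cv2.imwrite("pics/f.png",np.hstack([a,b])[:,:,::-1])
```

```text
15.7 [0.5773 0.1193 0.156 ] [-1.7997e+02 -3.0000e-02  4.6430e+01] [  9.2  28.2 -33.4 103.8  18.8  53.6 -76. ] 0.01346845113530817 [0.6 2.  3. ]
w 393 line ang -86.0 from axis -95.9 radii 0.006 0.153
s 61 line ang 78.6 from axis -94.1 radii 0.005 0.085
t 14 line ang 81.5 from axis -98.6 radii 0.068 0.083
```

View pics/f.png

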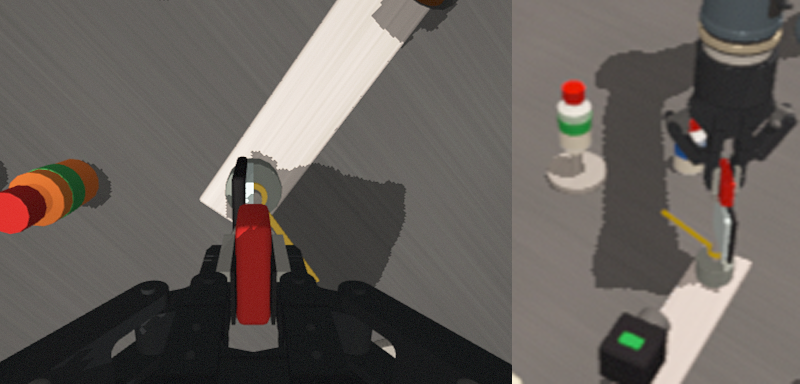

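The pointer (scene inset, about (665,212) to (715,255)) aims at the post, and the gripper holds the knob. One precise angle check follows.

Run:
```python
from h import *
ax=np.array([.5776,.1195])
for n,bx in(("w9",(262,195,330,290)),("s9",(265,200,305,235)),("t9",(190,150,300,240))):
    k=load(n);m=cv2.inRange(cv2.cvtColor(k["image"],cv2.COLOR_RGB2HSV),(20,100,80),(34,255,255));M=np.zeros_like(m);M[bx[1]:bx[3],bx[0]:bx[2]]=m[bx[1]:bx[3],bx[0]:bx[2]]
    P=np.array([plane(k,*q,.05)[:2] for q in np.argwhere(M)[:,::-1]]);r=np.hypot(*(P-ax).T);P=P[(r>.03)&(r<.09)]
    f=cv2.fitLine(P.astype(np.float32),2,0,.01,.01).ravel();tip=P[np.argsort(-np.hypot(*(P-ax).T))[:5]].mean(0)
    print(n,len(P),"ang",np.degrees(np.arctan2(-abs(f[1]),-f[0]*np.sign(f[1]))).round(1),"tip",tip.round(4),"tip ang",np.degrees(np.arctan2(*(tip-ax)[::-1])).round(1),"mean",P.mean(0).round(4))
c=load("w9");m=cv2.inRange(cv2.cvtColor(c["image"],cv2.COLOR_RGB2HSV),(0,150,60),(6,255,255))[200:330,225:280]
print(cv2.minAreaRect(np.argwhere(m)[:,::-1].astype(np.float32)))
# rest: camera axis direction from w8
k=load("w8");m=cv2.inRange(cv2.cvtColor(k["image"],cv2.COLOR_RGB2HSV),(22,110,90),(34,255,255));m[:60]=0;m[110:]=0;m[:,:293]=0;m[:,380:]=0
P=np.array([plane(k,*q,.05)[:2] for q in np.argwhere(m)[:,::-1]]).astype(np.float32);f=cv2.fitLine(P,2,0,.01,.01).ravel();print("rest ptr",np.degrees(np.arctan2(f[1],f[0])),P.mean(0))
```

```text
w9 253 ang -97.2 tip [0.5668 0.0344] tip ang -97.3 mean [0.5709 0.0647]
s9 48 ang -98.2 tip [0.5657 0.0363] tip ang -98.1 mean [0.5705 0.0612]
t9 14 ang -98.5 tip [0.5649 0.0393] tip ang -99.0 mean [0.5663 0.0445]
((28.0, 64.0), (120.0, 36.0), 90.0)
rest ptr 10.955573 [0.6304696  0.12941766]
```

Emit:
step_arm:
  plan:
    - [[0,0,0.3],[0,0,0],255]
    - [[0,0,0],[0,0,0],255]
    - [[0,0,0],[0,0,0],255]
    - [[0,0,0],[0,0,0],255]

```text
clock: 16.35
tcp_pos: [0.5774, 0.1193, 0.1561]
tool_rot: [-180.0, -0.0, 46.1]
force: [-1.1, 4.3, 5.3]
opening: 0.0137
grip_force: 37.6
```

```bash
python3 -c "
from plant import ctrl
print(ctrl.close_job())"
```

```text
the job is handed in; nothing more can be done
None
```

The green-band bottle stands released on the middle of the post, and I handed the job in at about 16 s with the gripper still holding the knob; by the pointer, the camera's line of sight is within about 1° of the band, and the judge returned no result.

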